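# Set up a bushing and hold the loupe over it at the gauged height

### The job

Set the bushing up for inspection on the stand: thread the wide flat collar down the locating post until it sits fully home on the base plate and let go of it, then thread the narrow tall bushing down onto the collar, fully home, and let go. Then pick the loupe up by its handle and finish still holding it still in the air in the gripper, level, its lens centred over the bushing and at the same height as the tip of the gauge pointer, touching nothing but the gripper. Do not shift the pointer or the other things lying about.

Things in the scene. Friction and masses are not known exactly. Their poses are not given: they have to be found in the camera images.
- stand: Inspection stand, fixed to the worktop: grey-painted base plate 210 x 90 mm, 12 mm thick, reaching from 45 mm before to 165 mm behind the locating post along its x axis. The post is an upright steel pin of 16 mm diameter that stands 40 mm above the plate, its top 8 mm tapering to 8 mm diameter. 140 mm behind the post (along the stand's +x) rises a gauge column, 12 mm thick, top 172 mm above the worktop. Origin: on the worktop directly under the post's axis; z up.
- post_foot (a point): Centre of the post's foot, on the top face of the base plate (12 mm above the worktop). Axes as the stand's.
- pointer_tip (a point): Tip of the thin steel pointer blade (5 mm wide, 3 mm thick) that a dark slide carries on the gauge column; the blade reaches towards the post and its tip is 79 mm from the post's axis. The point is at the middle of the blade's thickness; its height is the focal height, set anew each time between 105 and 145 mm above the worktop. The slide is stiff (about 12 N to move).
- collar: Wide flat steel collar ring: outside diameter 52 mm, hole 20 mm, height 18 mm, 120 g, lying flat on the worktop on the robot's left. Origin at the centre of its underside. Same both ways up.
- bushing: Narrow tall steel bushing (tube): outside diameter 32 mm, hole 20 mm, height 30 mm, 70 g, standing on end on the worktop on the robot's left. Origin at the centre of its underside. Same both ways up. Fully home it stands on the collar, its underside 30 mm and its top 60 mm above the worktop, 8 mm above the post's tip.
- loupe: Reading loupe lying flat on the worktop on the robot's right: round steel rim 56 mm outside diameter, 14 mm high, with a clear lens, and a straight aluminium bar handle 14 mm wide, 14 mm high and 90 mm long (from 40 to 130 mm from the lens centre). About 80 g. Origin at the underside below the lens centre; the handle runs along its own -x, z up (normal to the lens).
- lens (a point): Centre of the loupe's lens, 7 mm above the loupe's underside.
- handle (a point): Middle of the loupe's handle, 85 mm from the lens centre, 7 mm above the loupe's underside.
- jaw_insert_0: Bystander: small grey serrated steel block 25 x 50 x 13 mm. Origin under its centre. Leave alone.
- jaw_insert_1: Bystander: another such serrated block 25 x 50 x 13 mm. Leave alone.
- weight_200g: Bystander: round brass-coloured check weight with a knob, 28 mm diameter, 46 mm high. Leave alone.
Mind the look-alikes: they are no part of the job. Leave any yellow look-alike of the loupe alone. Leave any red look-alike of the bushing alone.

How it is judged:
By the outcome, as a careful person would: the job done as asked, in the order asked, and still so for the second after the job is handed in, while the arm keeps its last pose, push and grip.
It also fails if it takes over 69 s, if anything falls off the work surface, if the arm or the gripper's body presses on something with over 40 N, if the wrist force passes 120 N, or if a joint passes its speed limit or range.

### The arm

A 6-joint arm with a two-finger parallel gripper is mounted at the origin on the work surface; the furniture and walls round the work are solid. World frame = base frame: x ahead of the robot, y to its left, z up, the work surface at z = 0. Lengths are in mm, angles in rad, forces in N, time in s.
With the tool pointing down it reaches from about 150 to 775 mm from the base axis. Payload 6.1 kg.
Tool frame: the origin (TCP) lies at the very end of the fingers, on their centre line; the grasp point (between the pads) lies 19 mm behind it; x points along the fingers, y is the direction in which the jaws open and shut, and the axes are right-handed (so a half turn about x gives the same grasp; the last joint's range is limited). The gripper opens to 85 mm and grips with 20 to 120 N. Pads are 22 mm wide; open, the fingers measure 114 mm over their backs; the gripper's body (76 mm by 85 mm) begins 54 mm behind the grasp point. The pads swing forward as they close: fully open they stand 13 mm farther back than shut.
Start: joints at [1.324, 0.126, -0.04, 1.405, 0, 1.571], TCP at [128.253, 509.077, 231.295] pointing down, gripper open.
Joint ranges: [-2.72, 2.72], [-0.95, 1.95], [-1.27, 1.35], [-1.78, 2.02], [-1.46, 1.47], [-3.14, 3.14]. Speed limits (rad/s): [2.39, 2.39, 3.01, 3.14, 3.14, 3.14].

### API

Orientations are given as [roll, pitch, yaw] about the fixed x, y, z axes, in that order (R = Rz(yaw) Ry(pitch) Rx(roll)).
In Python, from bench import sensors, optics, ctrl gives the robot as it stands.
- The arm moves only by the shell command python3 -m creep 'ROWS'. ROWS is JSON, a list of rows, each a list of 3 entries, a list of its own where there are three numbers: the turn, a rotation vector about the world's x, y, z scaled (see below), then the shift along the world's x, y, z scaled (see below), then the gripper command: -1 is fully open, 1 is shut, values between are in proportion. A call has 1 to 12 rows; each row shifts and turns the pose as measured when the row begins; what a row does not reach is not made up. The controller multiplies each number of a shift by 0.3 m and each number of a turn by 45 degrees. A row lasts 1/10 s, in which the tool goes at most 50 mm and 8.59 degrees, less where a joint would pass 70% of its speed; a pose out of reach is approached as far as the arm can. A call with a number of a shift or a turn outside -1 to 1 is refused whole. A call with a gripper value outside its range is refused whole. The fingers move at their own pace and stop on an object; the grip force is fixed at half the most. Time passes only in rows, so rows that do not move let the fingers close. It gives the time, the measured TCP pose, the force and the opening at its end, in the units of the state.
- sensors.sense(): the state, without advancing time (a new reading comes with each control period).
- optics.grab_frame(name): name is "scene" or "top"; returns a dict with "frame" (384x512x3 uint8, red, green, blue), "intrinsics" (3x3 intrinsics, pixels), "dist" ([k1, k2, p1, p2, k3] as OpenCV has them; the pictures are not rectified), "rvec" (rotation vector, rad) and "tvec" (3), from world to camera coordinates, as OpenCV has them. Camera axes: x right, y down, z forward; pixel columns grow to the right and rows downward; lengths in mm; the calibration is good to about 2 mm. A picture is of the moment at which its call begins. There is no depth.
- ctrl.close_job(): hands the job in, once; it reports no verdict.
The state is a dict: "time_s": time; "joints": joint angles; "joint_vel": joint speeds; "tau": joint torques, N m; "position": TCP position; "orientation": TCP orientation; "contact_force": force on the tool from outside, world axes, zero at the start; "torque": the same for the moment, N m; "width": opening from 0.0 (shut) to 1.0 (fully open).
Only numpy, scipy, OpenCV 4.12 (cv2) and the standard library are available. Lean on these libraries where they do the work, as an engineer would, in place of code of your own. Each camera call takes 0.05 s, during which the arm holds its last target.

## Working session

There is one attempt and no reset: what is moved stays moved. The work goes in short steps, Python scripts to look and compute and a shell command to move; the robot and the scene stay as the last step left them, time stands still between calls to the robot, and variables do not carry over. Pictures are saved under pics/ and viewed, and the job is handed in when it is done.

```bash
ls; mkdir -p pics; cat > h.py <<'E'
import numpy as np, cv2
from bench import sensors, optics, ctrl
def grab(n,fn=None):
    f=optics.grab_frame(n)
    np.savez(f'/tmp/{n}.npz',**{k:np.array(v) for k,v in f.items()})
    if fn: cv2.imwrite(f'pics/{fn}.png',f['frame'][:,:,::-1])
    return f
def load(n): return dict(np.load(f'/tmp/{n}.npz'))
def px2w(f,uv,z):
    uv=np.array(uv,float).reshape(-1,1,2)
    n=cv2.undistortPoints(uv,np.array(f['intrinsics'],float),np.array(f['dist'],float)).reshape(-1,2)
    R=cv2.Rodrigues(np.array(f['rvec'],float))[0];t=np.array(f['tvec'],float).reshape(3)
    C=-R.T@t
    d=np.c_[n,np.ones(len(n))]@R
    return C+d*((z-C[2])/d[:,2])[:,None]
def w2px(f,P):
    return cv2.projectPoints(np.array(P,float).reshape(-1,1,3),np.array(f['rvec'],float),np.array(f['tvec'],float),np.array(f['intrinsics'],float),np.array(f['dist'],float))[0].reshape(-1,2)
def crop(f,u0,v0,u1,v1,s,fn):
    c=f['frame'][v0:v1,u0:u1,::-1]
    cv2.imwrite(f'pics/{fn}.png',cv2.resize(c,None,fx=s,fy=s,interpolation=cv2.INTER_CUBIC))
def tri(f1,p1,f2,p2):
    def ray(f,p):
        a=px2w(f,[p],0)[0];b=px2w(f,[p],200)[0];d=(b-a)/np.linalg.norm(b-a);return a,d
    a,d=ray(f1,p1);b,e=ray(f2,p2)
    s=np.linalg.lstsq(np.c_[d,-e],b-a,rcond=None)[0]
    P,Q=a+s[0]*d,b+s[1]*e
    return (P+Q)/2,np.linalg.norm(P-Q)
E
python3 - <<'E'
from h import *
print(sensors.sense())
for n in('scene','top'):
    f=grab(n,n+'0'); R=cv2.Rodrigues(np.array(f['rvec']))[0]; print(n,-R.T@np.array(f['tvec']).reshape(3),R[2], f['intrinsics'],f['dist'])
E
```

```text
pics
{'time_s': 0.0, 'joints': array([ 1.32398295e+00,  1.26355124e-01, -4.05632871e-02,  1.40538843e+00,
       -1.07208834e-05,  1.57078596e+00]), 'joint_vel': array([-0.00017189,  0.00197608, -0.00062552, -0.00027585, -0.00087284,
        0.00054045]), 'tau': array([-6.24184067e-04, -4.35906994e+01,  3.52929354e+01,  1.69889705e-02,
        1.20081363e-04,  1.53456959e-06]), 'position': array([128.17433155, 508.7157146 , 230.56198096]), 'orientation': array([-1.5637093 ,  1.56928578, -1.81051229]), 'contact_force': array([-0.79466103,  0.11103113, -0.3229092 ]), 'torque': array([-0.0190992 ,  0.01635381,  0.04476642]), 'width': 0.9993527079494617}
scene [-137.55639252  426.36875333  670.13267112] [ 0.64715543 -0.45048049 -0.61502616] [[369.58457015   0.         248.50687566]
 [  0.         369.58457015 189.03225093]
 [  0.           0.           1.        ]] [-0.05363123  0.          0.          0.          0.        ]
top [ 372.89638724  -18.16637567 1177.4099431 ] [ 0.06901379 -0.00465282 -0.99760486] [[362.15924955   0.         259.10381026]
 [  0.         362.15924955 187.50246908]
 [  0.           0.           1.        ]] [0.02885547 0.         0.         0.         0.        ]
```

View pics/scene0.png

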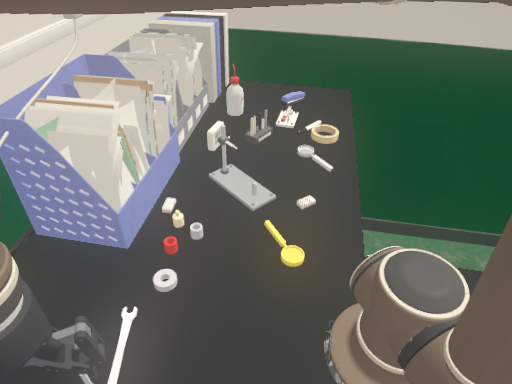

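View pics/top0.png

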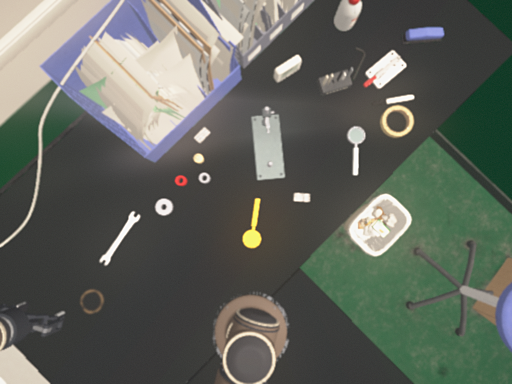

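In the scene view, the grey collar is at (165,280) and the grey bushing at (196,231). The look-alikes are a red bushing at (171,245) and a yellow loupe at (292,256). The steel loupe is at (306,151) and the post at (255,187). Next I'll enlarge these.

```bash
python3 - <<'E'
from h import *
f=load('scene'); g=load('top')
crop(f,140,190,240,300,5,'c1'); crop(f,200,115,345,215,5,'c2')
crop(g,145,140,225,225,7,'c3'); crop(g,240,95,380,215,5,'c4')
E
```

```text
(no output)
```

View pics/c1.png

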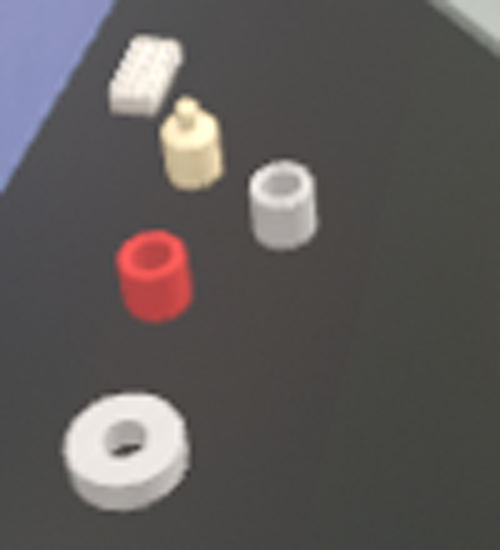

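View pics/c2.png

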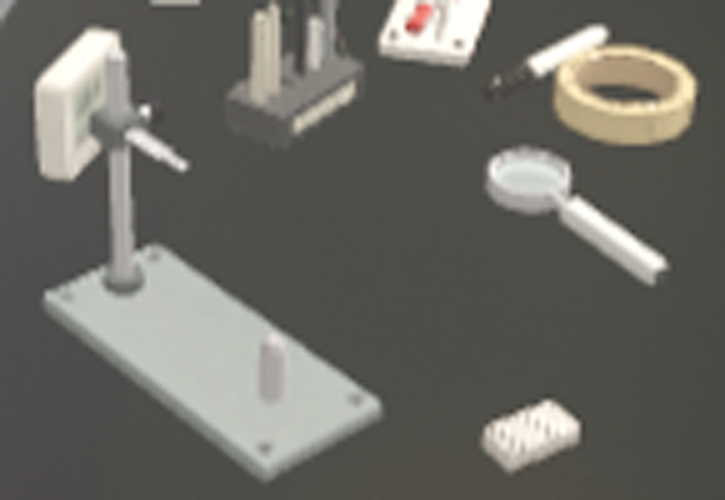

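View pics/c3.png

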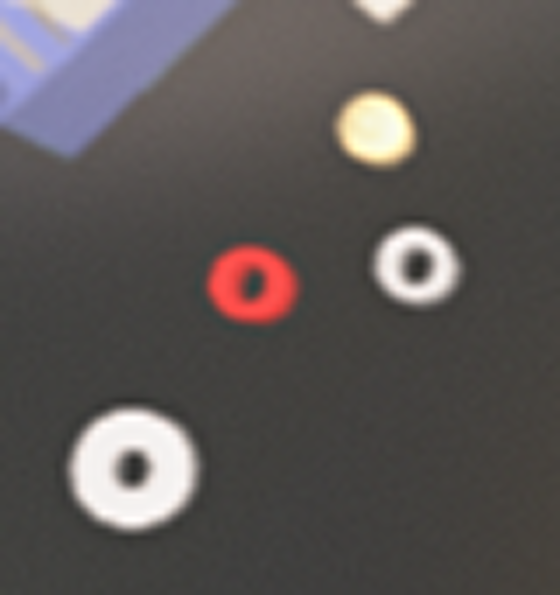

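View pics/c4.png

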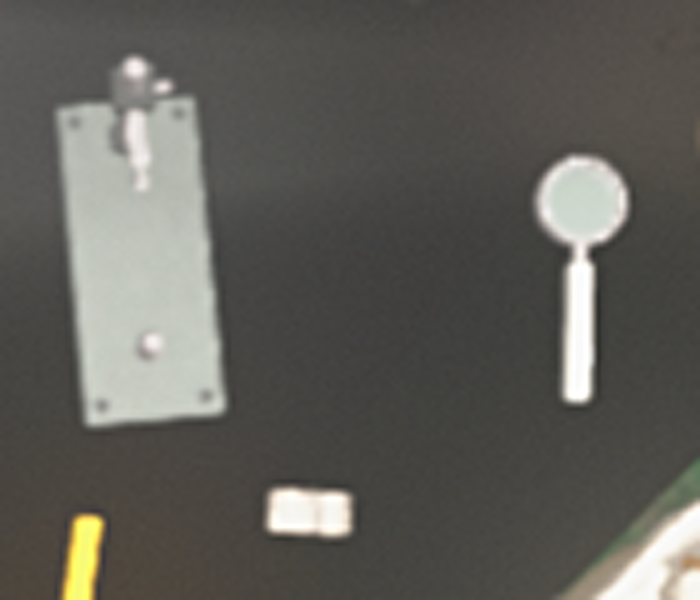

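```bash
cat > m1.py <<'E'
from h import *
np.set_printoptions(precision=1,suppress=True)
f=load('scene'); g=load('top')
def c(p,s,o): return (np.array(p)+.5)/s-.5+np.array(o)
C1=lambda *p:c(p,5,(140,190));C2=lambda *p:c(p,5,(200,115));C3=lambda *p:c(p,7,(145,140));C4=lambda *p:c(p,5,(240,95))
print('collar',px2w(g,[C3(134,468)],18),px2w(f,[C1(126,437)],18),tri(f,C1(126,437),g,C3(134,468)))
print('bush',px2w(g,[C3(417,265)],30),px2w(f,[C1(282,184)],30),tri(f,C1(282,184),g,C3(417,265)))
print('red',px2w(g,[C3(252,284)],30),'wt',px2w(g,[C3(376,128)],46))
print('post',px2w(g,[C4(152,338)],52),px2w(f,[C2(270,339)],52),tri(f,C2(270,337),g,C4(152,338)))
k=px2w(g,[C4(86,425),C4(225,408),C4(195,95),C4(57,107)],12)
print('plate top',k, np.linalg.norm(k-np.roll(k,-1,0),axis=1))
k2=px2w(f,[C2(44,297),C2(155,245),C2(381,409),C2(265,470)],12)
print('plate scene BL BR FR FL',k2, np.linalg.norm(k2-np.roll(k2,-1,0),axis=1))
print('tip',tri(f,C2(186,167),g,C4(143,189)))
k=px2w(g,[C4(582,201),C4(577,403)],14);print('loupe',k,np.linalg.norm(k[0]-k[1]))
k=px2w(f,[C2(530,177),C2(657,268)],14);print('loupe s',k,np.linalg.norm(k[0]-k[1]))
E
python3 m1.py
```

```text
collar [[391.3 280.2  18. ]] [[390.8 280.   18. ]] (array([391.2, 280.1,  17.7]), np.float64(0.38629896982352424))
bush [[483.6 151.2  30. ]] [[483.5 151.9  30. ]] (array([483.8, 151.5,  29.6]), np.float64(0.5181212006059385))
red [[474.6 225.7  30. ]] wt [[543.7 168.1  46. ]]
post [[530.3 -57.2  52. ]] [[529.8 -55.1  52. ]] (array([530.7, -56.6,  52.1]), np.float64(1.4028602770520844))
plate top [[ 479.1  -16.1   12. ]
 [ 490.5 -105.9   12. ]
 [ 695.9  -86.3   12. ]
 [ 687.5    3.8   12. ]] [ 90.6 206.3  90.6 209.4]
plate scene BL BR FR FL [[ 684.3    4.1   12. ]
 [ 694.7  -82.4   12. ]
 [ 484.3 -100.8   12. ]
 [ 477.6  -16.2   12. ]] [ 87.2 211.3  84.9 207.7]
tip (array([607.7, -49.8, 125.8]), np.float64(1.5509715857914048))
loupe [[ 626.4 -337.7   14. ]
 [ 494.5 -332.7   14. ]] 131.9533649122048
loupe s [[ 622.6 -334.1   14. ]
 [ 497.3 -329.5   14. ]] 125.30512416386178
```

```bash
cat >> h.py <<'E'
from scipy.spatial.transform import Rotation as Ro
def st(jawdeg=None,xyz=None):
    s=sensors.sense(); R=Ro.from_euler('xyz',s['orientation']).as_matrix()
    jd=np.degrees(np.arctan2(R[1,1],R[0,1]))
    print('t%.2f pos %s x%s jaw %.2f w %.3f F %s q %s'%(s['time_s'],np.round(s['position'],1),np.round(R[:,0],4),jd,s['width'],np.round(s['contact_force'],1),np.round(s['joints'],2)))
    if jawdeg is not None:
        d=(jawdeg-jd+90)%180-90
        a=np.radians(jawdeg if abs((jawdeg-jd+180)%360-180)<91 else jawdeg+180)
        x=np.array([0,0,-1.]);y=np.array([np.cos(a),np.sin(a),0]);T=np.c_[x,y,np.cross(x,y)]
        rv=np.degrees(Ro.from_matrix(T@R.T).as_rotvec());print('turn deg',rv.round(2),'units',(rv/45).round(4))
    if xyz is not None:
        d=np.array(xyz)-s['position'];print('shift mm',d.round(1),'units',(d/300).round(4))
E
python3 - <<'E'
from h import *
st(90,[391.1,280.1,100])
E
```

```text
t0.10 pos [128.2 508.7 230.6] x[-3.0e-04 -1.4e-03 -1.0e+00] jaw 75.86 w 1.001 F [-0.4  0.7 -0.2] q [ 1.32  0.13 -0.04  1.41 -0.    1.57]
turn deg [ 8.000e-02 -1.000e-02  1.414e+01] units [ 1.800e-03 -2.000e-04  3.142e-01]
shift mm [ 262.9 -228.6 -130.6] units [ 0.8765 -0.7622 -0.4353]
```

```bash
python3 -m creep '[[[0,0,0.054],[0.11,-0.095,-0.04],-1],[[0,0,0.054],[0.11,-0.095,-0.04],-1],[[0,0,0.054],[0.11,-0.095,-0.04],-1],[[0,0,0.054],[0.11,-0.095,-0.04],-1],[[0,0,0.054],[0.11,-0.095,-0.04],-1],[[0,0,0.054],[0.11,-0.095,-0.04],-1],[[0,0,0.054],[0.11,-0.095,-0.04],-1],[[0,0,0.054],[0.11,-0.095,-0.04],-1],[[0,0,0],[0,0,0],-1],[[0,0,0],[0,0,0],-1]]'
python3 - <<'E'
from h import *
st(95.4,[391.1,280.1,40])
E
```

```text
time_s: 1.1
position: [397.8, 269.8, 126.9]
orientation: [-2.499, 1.565, -2.389]
contact_force: [-0.8, -0.3, 0.2]
width: 1.0
t1.10 pos [397.8 269.8 126.9] x[-0.0046 -0.0043 -1.    ] jaw 96.32 w 1.000 F [-0.8 -0.3  0.2] q [ 0.6   0.07 -0.33  1.18 -0.    0.49]
turn deg [ 0.24 -0.27 -0.92] units [ 0.0054 -0.0059 -0.0204]
shift mm [ -6.7  10.3 -86.9] units [-0.0225  0.0342 -0.2897]
```

```bash
python3 -m creep '[[[0.0054,-0.006,-0.02],[-0.0225,0.0342,-0.1],-1],[[0,0,0],[0,0,-0.1],-1],[[0,0,0],[0,0,-0.09],-1],[[0,0,0],[0,0,0],-1]]'
python3 - <<'E'
from h import *
st(95.4,[391.1,280.1,2])
f=grab('scene','s1');g=grab('top'); crop(f,110,200,230,330,4,'d1');
E
```

```text
time_s: 1.5
position: [389.4, 283.1, 39.1]
orientation: [0.731, 1.567, 0.828]
contact_force: [-1.4, -0.2, -0.2]
width: 1.0
t1.50 pos [389.4 283.1  39.1] x[ 0.0023  0.0025 -1.    ] jaw 95.52 w 1.000 F [-1.4 -0.2 -0.2] q [ 0.63  0.12 -0.48  0.97  0.    0.53]
turn deg [-0.14  0.13 -0.12] units [-0.0032  0.003  -0.0027]
shift mm [  1.7  -3.  -37.1] units [ 0.0056 -0.0101 -0.1236]
```

View pics/d1.png

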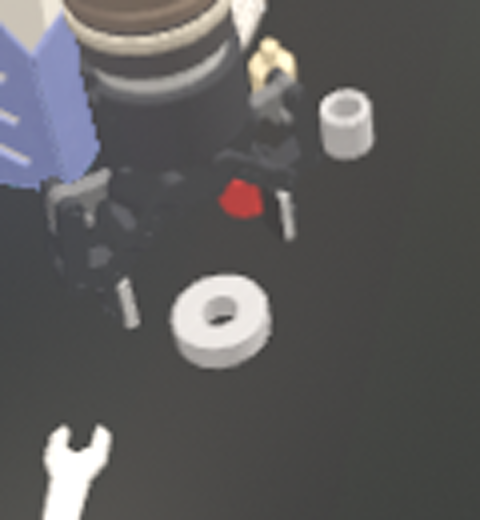

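The open fingers straddle the collar, which is at (220,320) in the crop. I'll go down and close.

```bash
python3 -m creep '[[[-0.003,0.003,0],[0.0056,-0.01,-0.06],-1],[[0,0,0],[0,0,-0.064],-1],[[0,0,0],[0,0,0],-1]]'
python3 - <<'E'
from h import *
st(95.4,[391.1,280.1,1])
E
```

```text
time_s: 1.9
position: [395.9, 285.2, 10.7]
orientation: [0.539, 1.556, 0.638]
contact_force: [-0.7, 0.6, 0.3]
width: 0.998
t1.90 pos [395.9 285.2  10.7] x[ 0.0115  0.0085 -0.9999] jaw 95.66 w 0.998 F [-0.7  0.6  0.3] q [ 0.62  0.14 -0.52  0.89  0.    0.53]
turn deg [-0.49  0.66 -0.26] units [-0.0108  0.0147 -0.0057]
shift mm [-4.8 -5.1 -9.7] units [-0.016  -0.0169 -0.0322]
```

```bash
python3 -m creep '[[[0,0,0],[0,0,0],-1],[[0,0,0],[0,0,0],-1]]'
python3 - <<'E'
from h import *
st(95.4,[391.1,280.1,1]);print(sensors.sense()['joint_vel'],sensors.sense()['tau'])
E
```

```text
time_s: 2.1
position: [397.3, 286.8, 14.1]
orientation: [0.535, 1.552, 0.634]
contact_force: [-0.5, -0.5, 0.1]
width: 1.002
t2.10 pos [397.3 286.8  14.1] x[ 0.0149  0.011  -0.9998] jaw 95.70 w 1.002 F [-0.5 -0.5  0.1] q [ 0.63  0.14 -0.51  0.9   0.    0.53]
turn deg [-0.63  0.85 -0.3 ] units [-0.0139  0.019  -0.0066]
shift mm [ -6.2  -6.7 -13.1] units [-0.0207 -0.0222 -0.0437]
[ 0.00280703 -0.01195529  0.02861433  0.01476335  0.00077714  0.00012972] [-1.24878778e-03 -4.04669487e+01  3.12529099e+01 -2.40386417e-01
  2.21175156e-03 -1.64827288e-04]
```

```bash
python3 -m creep '[[[-0.014,0.019,0],[-0.02,-0.022,-0.03],-1],[[0,0,0],[0,0,0],-1]]'
python3 - <<'E'
from h import *
st(95.4,[391.1,280.1,1]);print(sensors.sense()['joint_vel'],sensors.sense()['tau'])
f=grab('scene','s2');g=grab('top','t2'); crop(f,0,100,250,330,3,'d2');
E
```

```text
time_s: 2.3
position: [391.9, 280.6, 6.8]
orientation: [0.486, 1.569, 0.586]
contact_force: [-0.8, -0.1, -0.1]
width: 1.006
t2.30 pos [391.9 280.6   6.8] x[ 0.0016  0.0011 -1.    ] jaw 95.72 w 1.006 F [-0.8 -0.1 -0.1] q [ 0.62  0.15 -0.52  0.9  -0.    0.52]
turn deg [-0.06  0.09 -0.32] units [-0.0014  0.0021 -0.007 ]
shift mm [-0.8 -0.5 -5.8] units [-0.0028 -0.0017 -0.0193]
[ 0.00321836 -0.02006403  0.0426967  -0.00104015  0.00272904  0.00170257] [-7.78249931e-03 -4.13495100e+01  3.19760406e+01 -2.76422035e-01
 -1.10941919e-02 -2.00105872e-02]
```

View pics/d2.png

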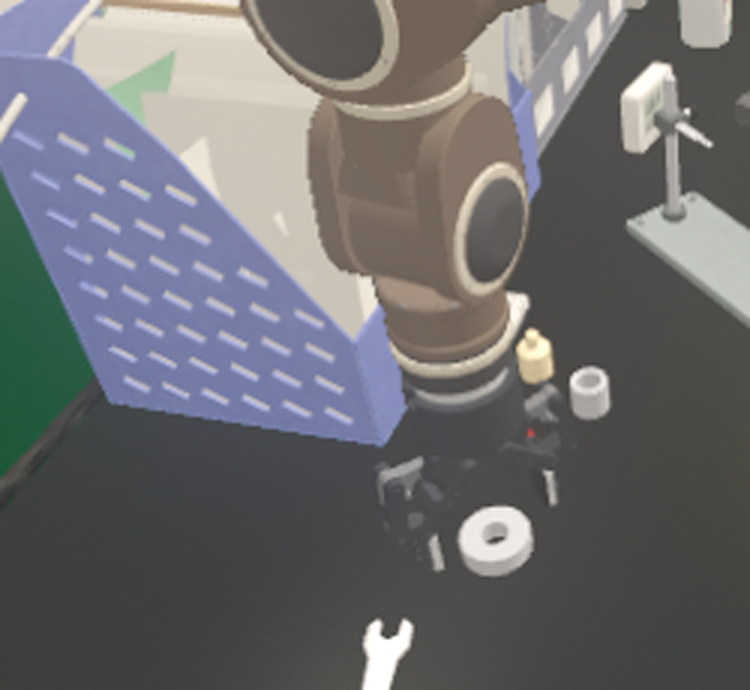

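View pics/t2.png

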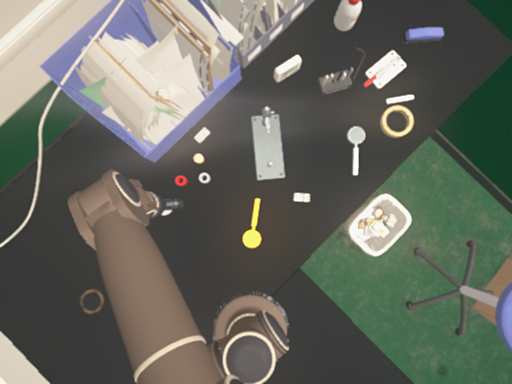

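```bash
python3 - <<'E'
from h import *
f=load('scene')
j=np.array([np.cos(np.radians(95.7)),np.sin(np.radians(95.7)),0])
p=np.array([391.9,280.6,6.8+13])
for q in (p+42.5*j,p-42.5*j,np.array([391,280,18.])): print((w2px(f,q)[0]-[0,100])*3+1)
st()
E
```

```text
[441.74332462 559.63980713]
[543.17793784 501.30093617]
[495.28638401 531.80275611]
t2.40 pos [393.1 281.5   7.6] x[ 0.0038  0.0028 -1.    ] jaw 95.71 w 0.998 F [ 0.4 -0.4  0.8] q [ 0.62  0.15 -0.52  0.9   0.    0.52]
```

```bash
python3 -m creep '[[[-0.003,0.005,-0.006],[-0.007,-0.005,-0.025],-1],[[0,0,0],[0,0,0],0],[[0,0,0],[0,0,0],0.3],[[0,0,0],[0,0,0],1],[[0,0,0],[0,0,0],1]]'
python3 - <<'E'
from h import *
st(95.4,[391.1,280.1,1]);
E
```

```text
time_s: 2.9
position: [390.8, 279.9, 0.2]
orientation: [2.278, 1.57, 2.373]
contact_force: [-0.5, 0.5, -1.1]
width: 0.584
t2.90 pos [3.908e+02 2.799e+02 2.000e-01] x[-6.e-04  6.e-04 -1.e+00] jaw 95.41 w 0.584 F [-0.5  0.5 -1.1] q [ 0.62  0.15 -0.53  0.88  0.    0.53]
turn deg [-0.03 -0.03 -0.01] units [-0.0007 -0.0008 -0.0002]
shift mm [0.3 0.2 0.8] units [0.0011 0.0007 0.0026]
```

```bash
python3 -m creep '[[[0,0,0],[0,0,0],1],[[0,0,0],[0,0,0],1],[[0,0,0],[0,0,0.1],1],[[0,0,0],[0,0,0.13],1],[[0,0,0],[0,0,0.13],1],[[0,0,0],[0,0,0],1]]'
python3 - <<'E'
from h import *
st(95.4,[530,-56.5,100])
f=grab('scene','s3');crop(f,100,150,260,330,3,'d3');
E
```

```text
time_s: 3.5
position: [388.5, 278.2, 109.3]
orientation: [-2.719, 1.565, -2.625]
contact_force: [1.6, 0.3, -1.6]
width: 0.587
t3.50 pos [388.5 278.2 109.3] x[-0.0054 -0.0031 -1.    ] jaw 95.41 w 0.587 F [ 1.6  0.3 -1.6] q [ 0.62  0.07 -0.37  1.14  0.    0.53]
turn deg [ 0.18 -0.31 -0.01] units [ 0.0039 -0.0069 -0.0001]
shift mm [ 141.5 -334.7   -9.3] units [ 0.4716 -1.1158 -0.031 ]
```

View pics/d3.png

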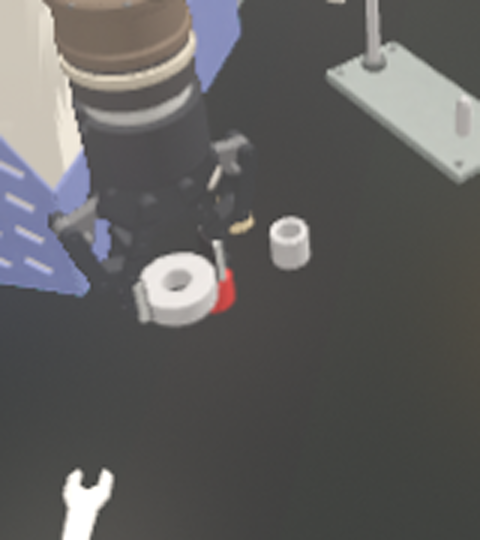

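The collar is gripped and level, at (180,288) in the crop. I'll carry it above the post.

```bash
python3 -m creep '[[[0,0,0],[0.03,-0.07,0],1],[[0,0,0],[0.058,-0.14,0],1],[[0,0,0],[0.058,-0.14,0],1],[[0,0,0],[0.058,-0.14,0],1],[[0,0,0],[0.058,-0.14,0],1],[[0,0,0],[0.058,-0.14,0],1],[[0,0,0],[0.058,-0.14,0],1],[[0,0,0],[0.058,-0.14,0],1],[[0,0,0],[0.03,-0.06,0],1],[[0,0,0],[0,0,0],1]]'
python3 - <<'E'
from h import *
st(95.4,[530,-56.5,80])
E
```

```text
time_s: 4.55
position: [524.0, -69.2, 91.7]
orientation: [-3.005, 1.546, -2.905]
contact_force: [0.7, 0.2, -0.7]
width: 0.584
t4.55 pos [524.  -69.2  91.7] x[-0.0244 -0.0059 -0.9997] jaw 95.69 w 0.584 F [ 0.7  0.2 -0.7] q [-0.13  0.19 -0.27  1.13 -0.01 -0.23]
turn deg [ 0.33 -1.4  -0.29] units [ 0.0074 -0.0311 -0.0064]
shift mm [  6.   12.7 -11.7] units [ 0.0202  0.0423 -0.0391]
```

```bash
python3 -m creep '[[[0.007,-0.031,-0.006],[0.02,0.042,-0.02],1],[[0,0,0],[0,0,0],1],[[0,0,0],[0,0,0],1]]'
python3 - <<'E'
from h import *
st(95.4,[530,-56.5,70])
f=grab('scene','s4');g=grab('top');crop(f,190,110,330,220,5,'d4');crop(g,240,95,320,195,6,'d5')
E
```

```text
time_s: 4.85
position: [527.1, -56.0, 81.5]
orientation: [2.92, 1.564, 3.013]
contact_force: [-0.4, -0.1, -1.1]
width: 0.586
t4.85 pos [527.1 -56.   81.5] x[-7.e-03  9.e-04 -1.e+00] jaw 95.34 w 0.586 F [-0.4 -0.1 -1.1] q [-0.11  0.18 -0.3   1.09  0.   -0.2 ]
turn deg [-0.05 -0.4   0.05] units [-0.0011 -0.0089  0.0012]
shift mm [  2.9  -0.5 -11.5] units [ 0.0095 -0.0015 -0.0385]
```

View pics/d4.png

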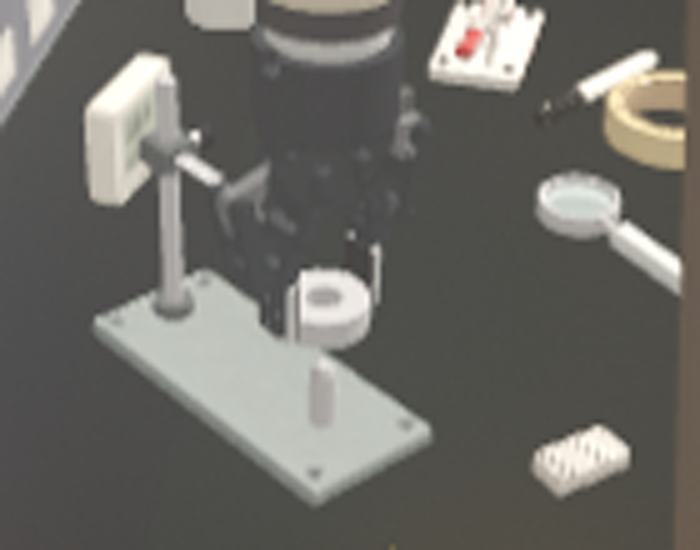

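View pics/d5.png

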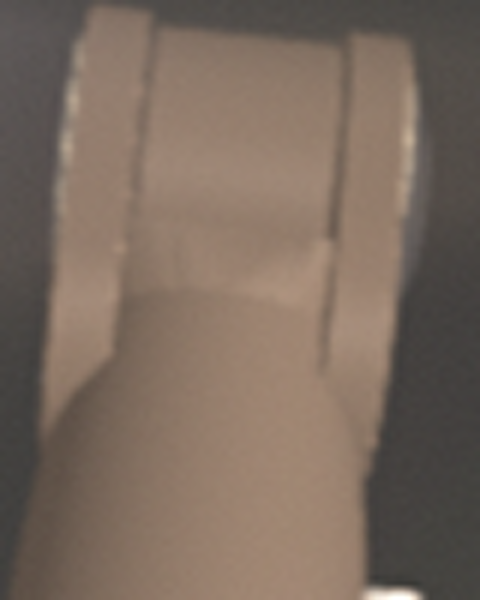

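```bash
python3 - <<'E'
from h import *
f=load('scene')
c=lambda p:(np.array(p)+.5)/5-.5+[190,110]
print(px2w(f,[c((325,296))],99.5),px2w(f,[c((320,360))],52))
print([(w2px(f,p)[0]-[190,110])*5+2 for p in([527.1,-56,99.5],[530,-56.5,52],[530,-56.5,12])])
st(95.4,[530,-56.5,70])
E
```

```text
[[527.11119469 -55.47527291  99.5       ]] [[532.84131509 -57.28209387  52.        ]]
[array([325.80605945, 295.70335363]), array([321.77475044, 363.01078057]), array([320.40995378, 419.08335997])]
t4.95 pos [527.3 -56.   81.9] x[-6.5e-03  9.0e-04 -1.0e+00] jaw 95.34 w 0.585 F [-0.6 -0.7 -2.6] q [-0.11  0.18 -0.3   1.09  0.   -0.2 ]
turn deg [-0.05 -0.37  0.06] units [-0.0012 -0.0083  0.0012]
shift mm [  2.7  -0.5 -11.9] units [ 0.0088 -0.0015 -0.0397]
```

```bash
python3 -m creep '[[[-0.001,-0.008,0],[0.009,-0.002,-0.04],1],[[0,0,0],[0,0,-0.04],1],[[0,0,0],[0,0,0],1]]'
python3 - <<'E'
from h import *
st(95.4,[530,-56.6,45])
E
```

```text
time_s: 5.25
position: [530.0, -55.8, 57.8]
orientation: [-0.655, 1.57, -0.56]
contact_force: [-0.7, -0.1, -1.5]
width: 0.584
t5.25 pos [530.  -55.8  57.8] x[ 5.e-04 -3.e-04 -1.e+00] jaw 95.47 w 0.584 F [-0.7 -0.1 -1.5] q [-0.1   0.2  -0.34  1.03 -0.   -0.2 ]
turn deg [ 0.02  0.03 -0.07] units [ 0.0004  0.0006 -0.0015]
shift mm [ -0.   -0.8 -12.8] units [-0.0001 -0.0027 -0.0427]
```

```bash
python3 -m creep '[[[0,0,0],[0,-0.003,-0.02],1],[[0,0,0],[0,0,-0.02],1],[[0,0,0],[0,0,-0.02],1],[[0,0,0],[0,0,0],1]]'
python3 - <<'E'
from h import *
st(95.4,[530,-56.6,45])
E
```

```text
time_s: 5.65
position: [529.5, -56.9, 39.0]
orientation: [-1.991, 1.57, -1.895]
contact_force: [0.3, 0.2, -1.1]
width: 0.585
t5.65 pos [529.5 -56.9  39. ] x[-4.0e-04 -1.2e-03 -1.0e+00] jaw 95.48 w 0.585 F [ 0.3  0.2 -1.1] q [-0.11  0.21 -0.37  0.99 -0.   -0.2 ]
turn deg [ 0.07 -0.02 -0.08] units [ 0.0015 -0.0005 -0.0018]
shift mm [0.5 0.3 6. ] units [0.0018 0.0011 0.02  ]
```

Past the taper with no side force. I'll continue down to the plate (TCP about 12 mm).

```bash
python3 -m creep '[[[0,0,0],[0.001,0,-0.03],1],[[0,0,0],[0,0,-0.03],1],[[0,0,0],[0,0,-0.02],1],[[0,0,0],[0,0,-0.008],1]]'
python3 - <<'E'
from h import *
st(95.4,[530,-56.6,12])
E
```

```text
time_s: 6.05
position: [529.7, -57.1, 11.9]
orientation: [-1.595, 1.57, -1.5]
contact_force: [-11.6, -0.3, 30.9]
width: 0.59
t6.05 pos [529.7 -57.1  11.9] x[ 1.0e-04 -1.2e-03 -1.0e+00] jaw 95.47 w 0.590 F [-11.6  -0.3  30.9] q [-0.11  0.23 -0.41  0.93 -0.   -0.2 ]
turn deg [ 0.07  0.   -0.07] units [ 0.0016  0.0001 -0.0014]
shift mm [0.3 0.5 0.1] units [0.001  0.0015 0.0002]
```

```bash
python3 -m creep '[[[0,0,0],[0,0,0.002],1],[[0,0,0],[0,0,0],-1],[[0,0,0],[0,0,0],-1],[[0,0,0],[0,0,0],-1],[[0,0,0],[0,0,0.06],-1],[[0,0,0],[0,0,0.15],-1],[[0,0,0],[0,0,0.15],-1],[[0,0,0],[0,0,0],-1]]'
python3 - <<'E'
from h import *
st(147,[483.6,151.5,120])
f=grab('scene','s5');crop(f,200,130,320,220,6,'d6')
E
```

```text
time_s: 6.85
position: [529.6, -56.5, 122.2]
orientation: [2.929, 1.57, 3.025]
contact_force: [1.0, -0.5, 0.2]
width: 1.0
t6.85 pos [529.6 -56.5 122.2] x[-9.e-04  1.e-04 -1.e+00] jaw 95.49 w 1.000 F [ 1.  -0.5  0.2] q [-0.11  0.16 -0.24  1.17  0.   -0.2 ]
turn deg [ 2.000e-02 -5.000e-02  5.151e+01] units [ 4.0000e-04 -1.1000e-03  1.1447e+00]
shift mm [-46.  208.   -2.2] units [-0.1533  0.6932 -0.0073]
```

View pics/d6.png

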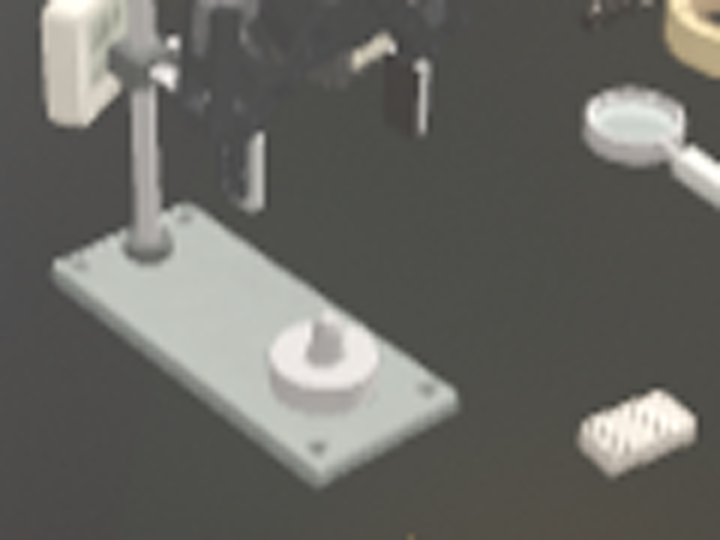

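The collar lies flat on the plate with the post through it, at (323,360) in the crop. Now the grey bushing. The red one is 75 mm away, so I'll use a partial opening and a turned jaw.

```bash
python3 -m creep '[[[0,0,0.11],[-0.02,0.09,0],-0.2],[[0,0,0.11],[-0.026,0.12,0],-0.2],[[0,0,0.11],[-0.026,0.12,0],-0.2],[[0,0,0.11],[-0.026,0.12,0],-0.2],[[0,0,0.11],[-0.026,0.12,0],-0.2],[[0,0,0.11],[-0.026,0.11,0],-0.2],[[0,0,0],[0,0,0],-0.2],[[0,0,0],[0,0,0],-0.2]]'
python3 - <<'E'
from h import *
st(125,[483.6,151.5,60])
E
```

```text
time_s: 7.7
position: [478.4, 153.6, 110.0]
orientation: [2.83, 1.559, -2.82]
contact_force: [0.2, 0.2, -0.1]
width: 0.599
t7.70 pos [478.4 153.6 110. ] x[-0.0115 -0.0038 -0.9999] jaw 126.26 w 0.599 F [ 0.2  0.2 -0.1] q [ 0.31  0.12 -0.31  1.15 -0.   -0.32]
turn deg [ 0.21 -0.66 -1.26] units [ 0.0047 -0.0147 -0.0281]
shift mm [  5.2  -2.1 -50. ] units [ 0.0175 -0.007  -0.1666]
```

```bash
python3 -m creep '[[[0.005,-0.015,-0.02],[0.017,-0.007,-0.08],-0.2],[[0,0,0],[0,0,-0.08],-0.2],[[0,0,0],[0,0,0],-0.2],[[0,0,0],[0,0,0],-0.2]]'
python3 - <<'E'
from h import *
st(125,[483.6,151.5,20])
f=grab('scene','s6');crop(f,130,150,260,270,5,'d7')
E
```

```text
time_s: 8.1
position: [483.5, 148.8, 59.1]
orientation: [-3.072, 1.57, -2.46]
contact_force: [-0.1, 0.6, -0.0]
width: 0.601
t8.10 pos [483.5 148.8  59.1] x[-1.e-03 -8.e-04 -1.e+00] jaw 125.05 w 0.601 F [-0.1  0.6 -0. ] q [ 0.3   0.15 -0.4   1.03 -0.   -0.31]
turn deg [ 0.05 -0.06 -0.05] units [ 0.001  -0.0012 -0.001 ]
shift mm [  0.1   2.7 -39.1] units [ 0.0002  0.0089 -0.1302]
```

View pics/d7.png

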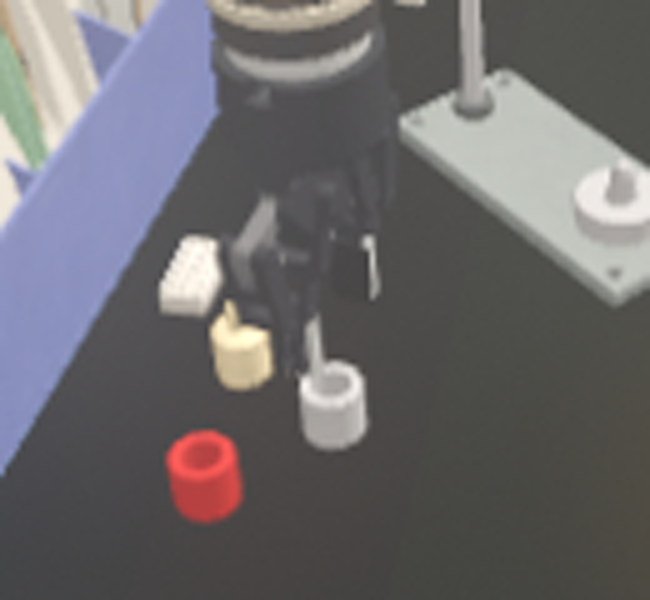

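```bash
python3 -m creep '[[[0.001,-0.001,0],[0,0.009,-0.05],-0.2],[[0,0,0],[0,0,-0.05],-0.2],[[0,0,0],[0,0,-0.05],-0.2],[[0,0,0],[0,0,0],-0.2]]'
python3 - <<'E'
from h import *
st(125,[483.6,151.5,8])
E
```

```text
time_s: 8.55
position: [487.0, 150.9, 17.7]
orientation: [-0.327, 1.564, 0.281]
contact_force: [0.3, -1.3, 0.3]
width: 0.602
t8.55 pos [487.  150.9  17.7] x[ 0.0063  0.0018 -1.    ] jaw 124.85 w 0.602 F [ 0.3 -1.3  0.3] q [ 0.3   0.18 -0.45  0.93 -0.   -0.31]
turn deg [-0.1   0.36  0.15] units [-0.0023  0.008   0.0034]
shift mm [-3.4  0.6 -9.7] units [-0.0113  0.0021 -0.0323]
```

```bash
python3 -m creep '[[[-0.002,0.008,0],[-0.011,0.002,-0.022],-0.2],[[0,0,0],[0,0,0],-0.2]]'
python3 - <<'E'
from h import *
st(125,[483.6,151.5,8])
f=grab('scene','s7');crop(f,150,170,240,260,6,'d8')
E
```

```text
time_s: 8.75
position: [484.7, 151.5, 12.8]
orientation: [-0.172, 1.569, 0.435]
contact_force: [0.6, -0.1, 0.3]
width: 0.603
t8.75 pos [484.7 151.5  12.8] x[ 1.9e-03  9.0e-04 -1.0e+00] jaw 124.80 w 0.603 F [ 0.6 -0.1  0.3] q [ 0.3   0.19 -0.46  0.92  0.   -0.3 ]
turn deg [-0.05  0.11  0.2 ] units [-0.0011  0.0024  0.0045]
shift mm [-1.1  0.  -4.8] units [-0.0038  0.     -0.0161]
```

View pics/d8.png

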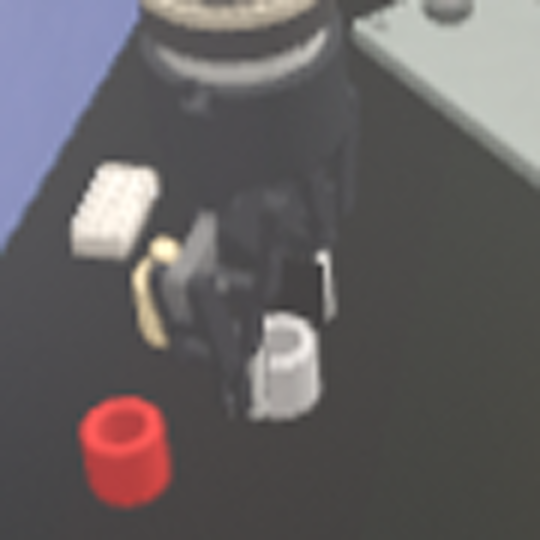

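```bash
python3 -m creep '[[[-0.001,0.002,0.003],[-0.004,0,-0.014],-0.2],[[0,0,0],[0,0,0],0.1],[[0,0,0],[0,0,0],0.3],[[0,0,0],[0,0,0],1],[[0,0,0],[0,0,0],1],[[0,0,0],[0,0,0],1]]'
python3 - <<'E'
from h import *
st(125,[483.6,151.5,8])
E
```

```text
time_s: 9.4
position: [485.5, 152.1, 11.1]
orientation: [-0.34, 1.566, 0.271]
contact_force: [-0.5, 1.0, -1.1]
width: 0.35
t9.40 pos [485.5 152.1  11.1] x[ 0.0049  0.0014 -1.    ] jaw 124.95 w 0.350 F [-0.5  1.  -1.1] q [ 0.3   0.19 -0.46  0.91 -0.   -0.31]
turn deg [-0.08  0.28  0.05] units [-0.0017  0.0063  0.001 ]
shift mm [-1.9 -0.6 -3.1] units [-0.0064 -0.0021 -0.0103]
```

```bash
python3 -m creep '[[[0,0,0],[0,0,0.1],1],[[0,0,0],[0,0,0.12],1],[[0,0,0],[0,0,0.12],1],[[0,0,0],[0.01,-0.06,0],1],[[0,0,0],[0.026,-0.12,0],1],[[0,0,0],[0.026,-0.12,0],1],[[0,0,0],[0.026,-0.12,0],1],[[0,0,0],[0.026,-0.12,0],1],[[0,0,0],[0.025,-0.11,0],1],[[0,0,0],[0.01,-0.03,0],1],[[0,0,0],[0,0,0],1],[[0,0,0],[0,0,0],1]]'
python3 - <<'E'
from h import *
st(125,[529.8,-56.8,80])
E
```

```text
time_s: 10.6
position: [528.8, -58.6, 115.1]
orientation: [-0.014, 1.569, 0.599]
contact_force: [0.1, 0.5, -0.4]
width: 0.35
t10.60 pos [528.8 -58.6 115.1] x[ 0.0016  0.0011 -1.    ] jaw 125.14 w 0.350 F [ 0.1  0.5 -0.4] q [-0.11  0.16 -0.25  1.15  0.   -0.72]
turn deg [-0.06  0.09 -0.14] units [-0.0014  0.0021 -0.0031]
shift mm [  1.    1.8 -35.1] units [ 0.0032  0.0062 -0.1172]
```

```bash
python3 -m creep '[[[-0.001,0.002,0],[0.003,0.006,-0.06],1],[[0,0,0],[0,0,-0.057],1],[[0,0,0],[0,0,0],1]]'
python3 - <<'E'
from h import *
st(125,[529.8,-56.8,68])
f=grab('scene','s8');crop(f,190,110,310,220,5,'d9')
E
```

```text
time_s: 10.9
position: [529.4, -53.0, 79.6]
orientation: [0.541, 1.569, 1.159]
contact_force: [-0.4, -0.4, -0.5]
width: 0.347
t10.90 pos [529.4 -53.   79.6] x[ 6.0e-04  1.4e-03 -1.0e+00] jaw 125.39 w 0.347 F [-0.4 -0.4 -0.5] q [-0.1   0.18 -0.31  1.08  0.   -0.72]
turn deg [-0.08  0.03 -0.39] units [-0.0017  0.0008 -0.0086]
shift mm [  0.4  -3.8 -11.6] units [ 0.0015 -0.0125 -0.0388]
```

View pics/d9.png

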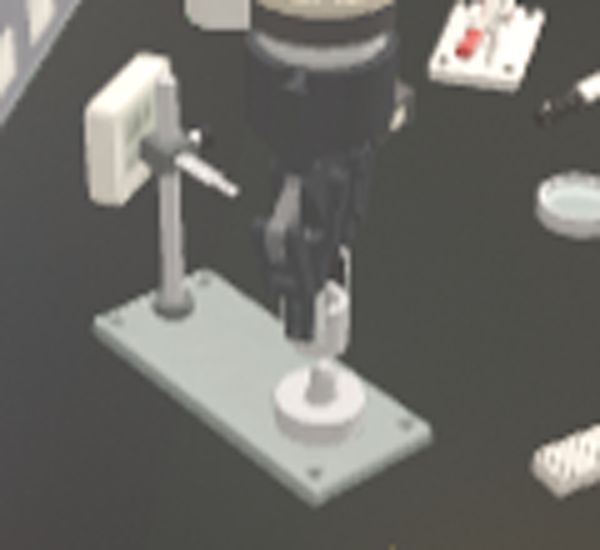

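```bash
python3 -m creep '[[[-0.001,0,-0.008],[0.001,-0.012,-0.03],1],[[0,0,0],[0,0,0],1],[[0,0,0],[0,0,0],1]]'
python3 - <<'E'
from h import *
st(125,[529.8,-56.8,58])
f=grab('scene','s9');crop(f,220,150,290,210,8,'d10')
E
```

```text
time_s: 11.25
position: [531.1, -55.3, 73.1]
orientation: [-0.507, 1.566, 0.106]
contact_force: [-0.2, -0.7, -0.6]
width: 0.347
t11.25 pos [531.1 -55.3  73.1] x[ 4.3e-03  5.0e-04 -1.0e+00] jaw 125.15 w 0.347 F [-0.2 -0.7 -0.6] q [-0.1   0.19 -0.32  1.06  0.   -0.72]
turn deg [-0.03  0.25 -0.15] units [-0.0006  0.0055 -0.0034]
shift mm [ -1.3  -1.5 -15.1] units [-0.0042 -0.005  -0.0505]
```

View pics/d10.png

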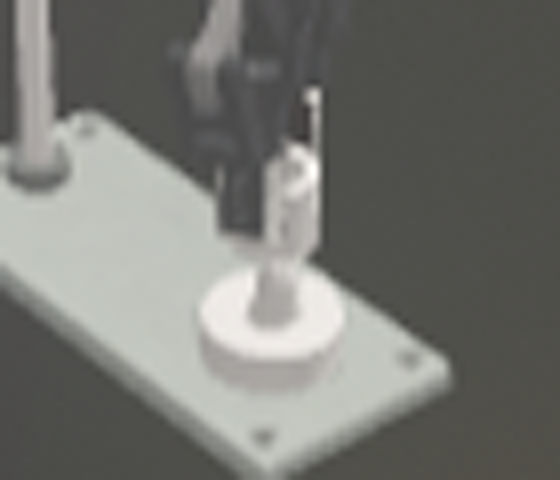

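```bash
python3 - <<'E'
from h import *
f=load('scene')
for p in([531.1,-55.3,63],[531.1,-55.3,93],[529.8,-56.7,52],[529.8,-56.7,30]): print((w2px(f,p)[0]-[220,150])*8+3.5)
j=np.radians(125);
for s in(1,-1):
  for z in (63,93): print('edge',(w2px(f,[531.1+s*16*np.cos(j+np.pi/2),-55.3+s*16*np.sin(j+np.pi/2),z])[0]-[220,150])*8+3.5)
st(125,[529.8,-56.8,58])
E
```

```text
[271.09381108 235.2562942 ]
[272.73436363 164.18637005]
[275.93944303 261.2138204 ]
[274.71579373 311.0816016 ]
edge [314.71588319 245.33024335]
edge [317.16422553 174.13682852]
edge [227.83898166 225.26933194]
edge [228.68600159 154.32539106]
t11.30 pos [531.  -55.3  73.1] x[ 4.2e-03  5.0e-04 -1.0e+00] jaw 125.15 w 0.348 F [ 0.7 -0.1 -0.6] q [-0.1   0.19 -0.32  1.06  0.   -0.72]
turn deg [-0.03  0.24 -0.15] units [-0.0006  0.0053 -0.0033]
shift mm [ -1.2  -1.5 -15.1] units [-0.0039 -0.0049 -0.0502]
```

```bash
python3 -m creep '[[[-0.001,0.005,-0.003],[-0.004,-0.005,-0.015],1],[[0,0,0],[0,0,0],1]]'
python3 - <<'E'
from h import *
st(125,[529.8,-56.8,58])
E
```

```text
time_s: 11.5
position: [530.1, -57.0, 68.9]
orientation: [-1.104, 1.57, -0.493]
contact_force: [0.5, 0.9, -1.4]
width: 0.349
t11.50 pos [530.1 -57.   68.9] x[ 1.e-03 -5.e-04 -1.e+00] jaw 125.00 w 0.349 F [ 0.5  0.9 -1.4] q [-0.11  0.19 -0.32  1.06 -0.   -0.72]
turn deg [0.03 0.06 0.  ] units [0.0007 0.0012 0.0001]
shift mm [ -0.3   0.2 -10.9] units [-0.0008  0.0007 -0.0364]
```

```bash
python3 -m creep '[[[0,0.001,0],[-0.001,0,-0.02],1],[[0,0,0],[0,0,-0.02],1],[[0,0,0],[0,0,-0.02],1],[[0,0,0],[0,0,0],1]]'
python3 - <<'E'
from h import *
st(125,[529.8,-56.8,45])
E
```

```text
time_s: 11.9
position: [529.6, -57.3, 49.3]
orientation: [-1.978, 1.57, -1.368]
contact_force: [0.3, -0.6, -0.2]
width: 0.349
t11.90 pos [529.6 -57.3  49.3] x[ 1.e-04 -5.e-04 -1.e+00] jaw 124.96 w 0.349 F [ 0.3 -0.6 -0.2] q [-0.11  0.2  -0.35  1.01 -0.   -0.72]
turn deg [0.03 0.01 0.04] units [0.0006 0.0001 0.0009]
shift mm [ 0.2  0.5 -4.3] units [ 0.0005  0.0017 -0.0142]
```

```bash
python3 -m creep '[[[0,0,0],[0.001,0.001,-0.015],1],[[0,0,0],[0,0,-0.012],1],[[0,0,0],[0,0,-0.008],1]]'
python3 - <<'E'
from h import *
st(125,[529.8,-56.8,40])
E
```

```text
time_s: 12.2
position: [530.2, -57.0, 40.8]
orientation: [-1.011, 1.569, -0.401]
contact_force: [-13.7, 0.9, 38.6]
width: 0.351
t12.20 pos [530.2 -57.   40.8] x[ 1.6e-03 -7.0e-04 -1.0e+00] jaw 124.96 w 0.351 F [-13.7   0.9  38.6] q [-0.11  0.21 -0.37  0.99 -0.   -0.72]
turn deg [0.04 0.09 0.04] units [0.0009 0.002  0.0009]
shift mm [-0.4  0.2 -0.8] units [-0.0015  0.0007 -0.0026]
```

Firm contact at TCP 40.8 mm, which matches the bushing seated on the collar (30 mm plus the grasp offset of about 11 mm). Releasing it.

```bash
python3 -m creep '[[[0,0,0],[0,0,0.003],1],[[0,0,0],[0,0,0],-0.3],[[0,0,0],[0,0,0],-0.3],[[0,0,0],[0,0,0.003],-0.3],[[0,0,0],[0,0,0.06],-0.3],[[0,0,0],[0,0,0.14],-0.3],[[0,0,0],[0,0,0.14],-0.3],[[0,0,0],[0,0,0],-0.3]]'
python3 - <<'E'
from h import *
st(87.8,[544,-334.5,130])
f=grab('scene','s10');crop(f,200,130,350,220,5,'d11')
E
```

```text
time_s: 13.0
position: [528.6, -56.7, 146.1]
orientation: [2.645, 1.569, -3.028]
contact_force: [0.2, -0.1, -0.2]
width: 0.649
t13.00 pos [528.6 -56.7 146.1] x[-2.3e-03 -3.0e-04 -1.0e+00] jaw 124.97 w 0.649 F [ 0.2 -0.1 -0.2] q [-0.11  0.15 -0.19  1.23 -0.   -0.72]
turn deg [-3.000e-02 -1.300e-01 -3.717e+01] units [-6.00e-04 -2.90e-03 -8.26e-01]
shift mm [  15.4 -277.8  -16.1] units [ 0.0513 -0.9258 -0.0536]
```

View pics/d11.png

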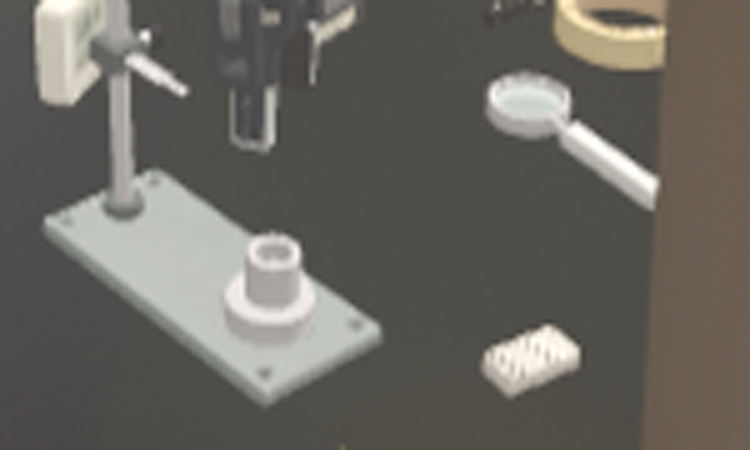

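The bushing stands on the collar on the post, at (272,265) in the crop. Next is the steel loupe at (530,100) with its handle at (610,160). The yellow one, at (292,256) in the full scene, is the look-alike.

```bash
python3 -m creep '[[[0,0,-0.1],[0.007,-0.09,0],0],[[0,0,-0.12],[0.007,-0.13,0],0],[[0,0,-0.12],[0.007,-0.13,0],0],[[0,0,-0.12],[0.007,-0.13,0],0],[[0,0,-0.12],[0.007,-0.13,0],0],[[0,0,-0.12],[0.007,-0.13,0],0],[[0,0,-0.12],[0.007,-0.13,0],0],[[0,0,0],[0,0,0],0],[[0,0,0],[0,0,0],0]]'
python3 - <<'E'
from h import *
st(87.8,[546.5,-333,60])
E
```

```text
time_s: 13.95
position: [537.8, -325.1, 129.6]
orientation: [2.53, 1.551, 2.474]
contact_force: [-0.4, 0.6, 0.7]
width: 0.502
t13.95 pos [ 537.8 -325.1  129.6] x[-0.0158  0.0125 -0.9998] jaw 86.76 w 0.502 F [-0.4  0.6  0.7] q [-0.54  0.35  0.03  1.27  0.   -0.49]
turn deg [-0.71 -0.91  1.03] units [-0.0157 -0.0203  0.023 ]
shift mm [  8.7  -7.9 -69.6] units [ 0.029  -0.0262 -0.232 ]
```

```bash
python3 -m creep '[[[-0.016,-0.02,0.023],[0.029,-0.026,-0.08],0],[[0,0,0],[0,0,-0.08],0],[[0,0,0],[0,0,-0.065],0],[[0,0,0],[0,0,0],0]]'
python3 - <<'E'
from h import *
st(87.8,[546.5,-333,20])
f=grab('scene','s11');g=grab('top','t11');crop(f,260,110,360,190,6,'d12');crop(g,300,90,420,200,5,'d13')
E
```

```text
time_s: 14.35
position: [545.7, -328.9, 57.2]
orientation: [2.569, 1.568, 2.537]
contact_force: [-1.0, 0.0, 0.4]
width: 0.498
t14.35 pos [ 545.7 -328.9   57.2] x[-0.0026  0.0018 -1.    ] jaw 88.18 w 0.498 F [-1.   0.   0.4] q [-0.54  0.39 -0.09  1.1   0.   -0.51]
turn deg [-0.11 -0.15 -0.38] units [-0.0023 -0.0034 -0.0084]
shift mm [  0.8  -4.1 -37.2] units [ 0.0027 -0.0136 -0.1238]
```

View pics/d12.png

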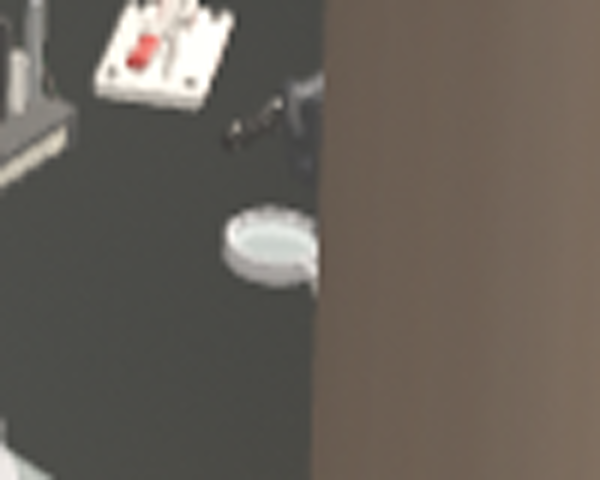

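View pics/d13.png

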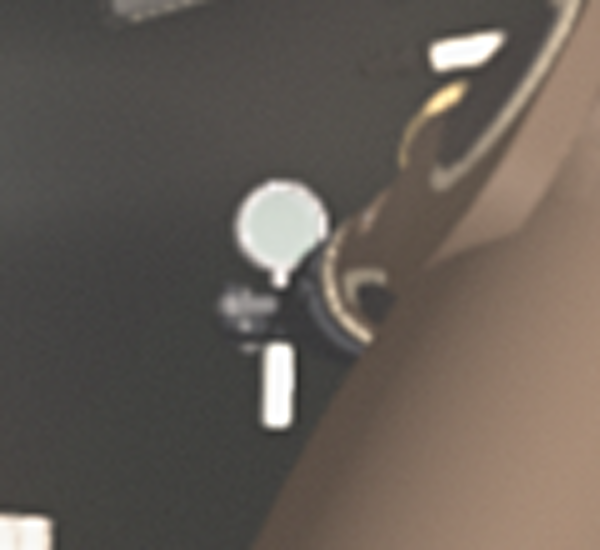

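```bash
python3 -m creep '[[[-0.002,-0.003,-0.008],[0.003,-0.014,-0.05],0],[[0,0,0],[0,0,-0.05],0],[[0,0,0],[0,0,-0.05],0],[[0,0,0],[0,0,0],0]]'
python3 - <<'E'
from h import *
st(87.8,[546.5,-333,4])
E
```

```text
time_s: 14.85
position: [551.0, -333.6, 19.0]
orientation: [-0.487, 1.559, -0.522]
contact_force: [-0.2, 0.8, -0.1]
width: 0.5
t14.85 pos [ 551.  -333.6   19. ] x[ 0.0099 -0.0057 -0.9999] jaw 87.99 w 0.500 F [-0.2  0.8 -0.1] q [-0.54  0.41 -0.14  1.01  0.   -0.51]
turn deg [ 0.33  0.56 -0.19] units [ 0.0073  0.0125 -0.0042]
shift mm [ -4.5   0.6 -15. ] units [-0.015   0.0022 -0.0499]
```

```bash
python3 -m creep '[[[0.007,0.012,-0.004],[-0.015,0.002,-0.035],0],[[0,0,0],[0,0,0],0]]'
python3 - <<'E'
from h import *
st(87.8,[546.5,-333,4])
E
```

```text
time_s: 15.05
position: [546.9, -332.9, 9.3]
orientation: [-0.434, 1.57, -0.472]
contact_force: [0.2, 0.5, -0.3]
width: 0.498
t15.05 pos [ 546.9 -332.9    9.3] x[ 1.1e-03 -6.0e-04 -1.0e+00] jaw 87.84 w 0.498 F [ 0.2  0.5 -0.3] q [-0.55  0.42 -0.15  1.    0.   -0.51]
turn deg [ 0.03  0.06 -0.04] units [ 0.0007  0.0014 -0.0009]
shift mm [-0.4 -0.1 -5.3] units [-0.0012 -0.0003 -0.0176]
```

```bash
python3 -m creep '[[[0.001,0.001,0],[-0.001,0,-0.02],0],[[0,0,0],[0,0,0],0.3],[[0,0,0],[0,0,0],0.5]]'
python3 - <<'E'
from h import *
st(87.8,[546.5,-333,3])
E
```

```text
time_s: 15.35
position: [547.3, -333.4, 4.2]
orientation: [-0.311, 1.569, -0.349]
contact_force: [-0.1, -0.9, 0.4]
width: 0.249
t15.35 pos [ 547.3 -333.4    4.2] x[ 2.e-03 -7.e-04 -1.e+00] jaw 87.84 w 0.249 F [-0.1 -0.9  0.4] q [-0.55  0.42 -0.15  0.99  0.   -0.51]
turn deg [ 0.04  0.12 -0.04] units [ 0.0009  0.0026 -0.0008]
shift mm [-0.8  0.4 -1.2] units [-0.0026  0.0013 -0.004 ]
```

```bash
python3 -m creep '[[[0.001,0.003,0],[-0.003,0.001,-0.005],1],[[0,0,0],[0,0,0],1],[[0,0,0],[0,0,0],1],[[0,0,0],[0,0,0],1]]'
python3 - <<'E'
from h import *
st(87.8,[546.5,-333,4])
E
```

```text
time_s: 15.75
position: [547.2, -333.7, 4.4]
orientation: [-0.63, 1.569, -0.668]
contact_force: [-1.3, -0.4, -1.2]
width: 0.143
t15.75 pos [ 547.2 -333.7    4.4] x[ 0.0017 -0.0014 -1.    ] jaw 87.82 w 0.143 F [-1.3 -0.4 -1.2] q [-0.55  0.42 -0.15  0.99 -0.   -0.51]
turn deg [ 0.08  0.1  -0.02] units [ 0.0017  0.0022 -0.0005]
shift mm [-0.7  0.7 -0.4] units [-0.0022  0.0024 -0.0013]
```

```bash
python3 -m creep '[[[0.002,0.002,0],[0,0,0.04],1],[[0,0,0],[0,0,0.07],1],[[0,0,0],[0,0,0.1],1],[[0,0,0],[0,0,0.1],1],[[0,0,0],[0,0,0.1],1],[[0,0,0],[0,0,0.02],1],[[0,0,0],[0,0,0],1]]'
python3 - <<'E'
from h import *
st(87.8,[452,-53.7,130])
f=grab('scene','s12');g=grab('top','t12');crop(f,240,70,370,190,5,'d14');crop(g,300,90,420,200,5,'d15')
E
```

```text
time_s: 16.45
position: [545.0, -332.4, 140.0]
orientation: [2.504, 1.567, 2.466]
contact_force: [0.4, 0.3, -1.7]
width: 0.137
t16.45 pos [ 545.  -332.4  140. ] x[-0.003   0.0024 -1.    ] jaw 87.83 w 0.137 F [ 0.4  0.3 -1.7] q [-0.55  0.36  0.06  1.27  0.   -0.51]
turn deg [-0.14 -0.17 -0.03] units [-0.003  -0.0038 -0.0007]
shift mm [-93.  278.7 -10. ] units [-0.3101  0.9288 -0.0333]
```

View pics/d14.png

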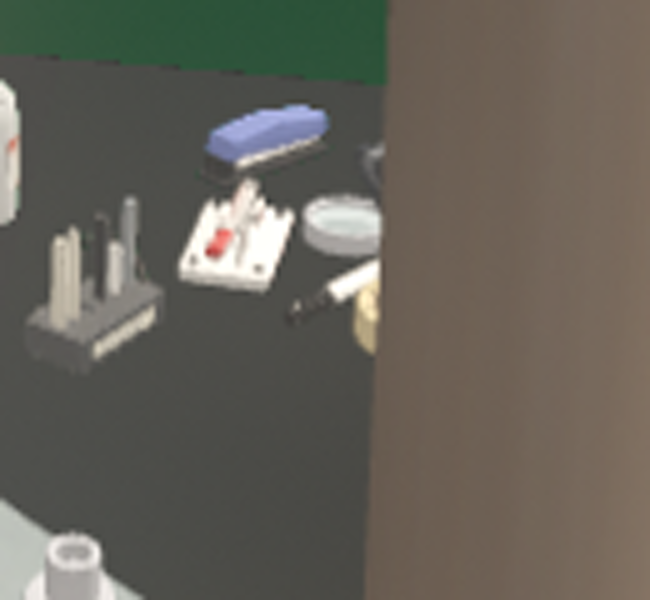

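View pics/d15.png

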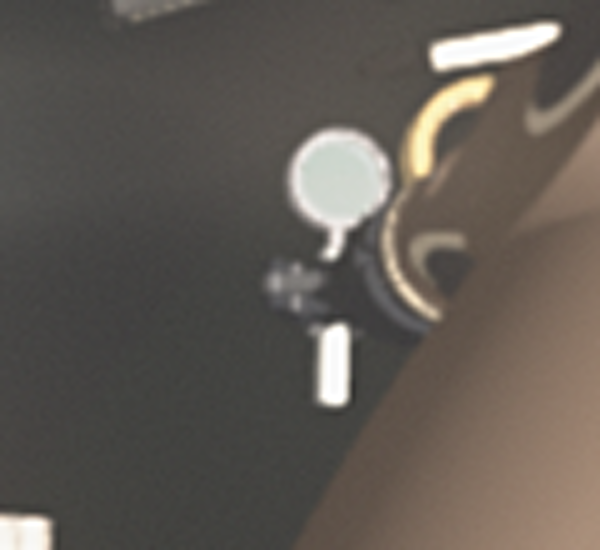

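```bash
python3 -m creep '[[[-0.003,-0.004,0],[-0.03,0.05,0],1],[[0,0,0],[-0.05,0.11,0],1],[[0,0,0],[-0.05,0.13,0],1],[[0,0,0],[-0.05,0.13,0],1],[[0,0,0],[-0.04,0.13,0],1],[[0,0,0],[-0.03,0.13,0],1],[[0,0,0],[-0.03,0.13,0],1],[[0,0,0],[-0.015,0.06,0],1],[[0,0,0],[0,0,0],1],[[0,0,0],[0,0,0],1]]'
python3 - <<'E'
from h import *
st(87.8,[452,-53.7,123.5])
f=grab('scene','s13');g=grab('top','t13');crop(f,190,80,320,200,5,'d16');crop(g,230,90,310,200,6,'d17')
E
```

```text
time_s: 17.55
position: [441.8, -60.8, 119.5]
orientation: [2.847, 1.542, 2.807]
contact_force: [-0.0, 0.0, -0.9]
width: 0.144
t17.55 pos [441.8 -60.8 119.5] x[-0.0274  0.0095 -0.9996] jaw 87.71 w 0.144 F [-0.   0.  -0.9] q [-0.14  0.03 -0.39  1.18  0.01 -0.1 ]
turn deg [-0.55 -1.57  0.08] units [-0.0121 -0.035   0.0018]
shift mm [10.2  7.1  4. ] units [0.0341 0.0238 0.0134]
```

View pics/d16.png

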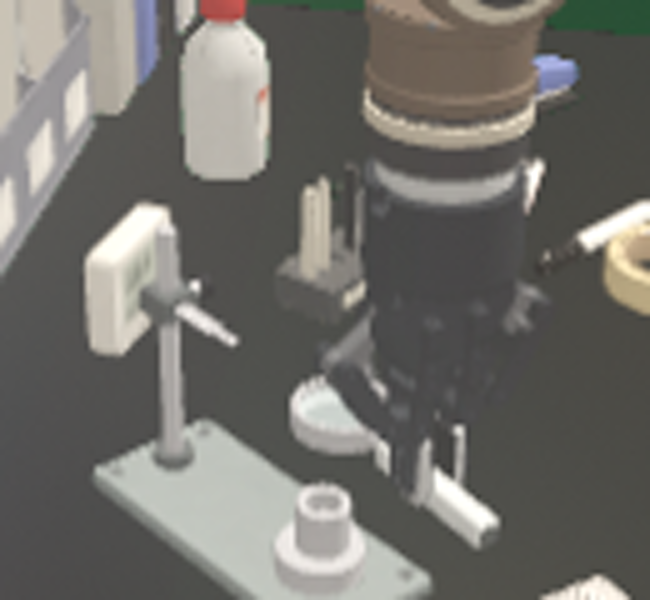

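View pics/d17.png

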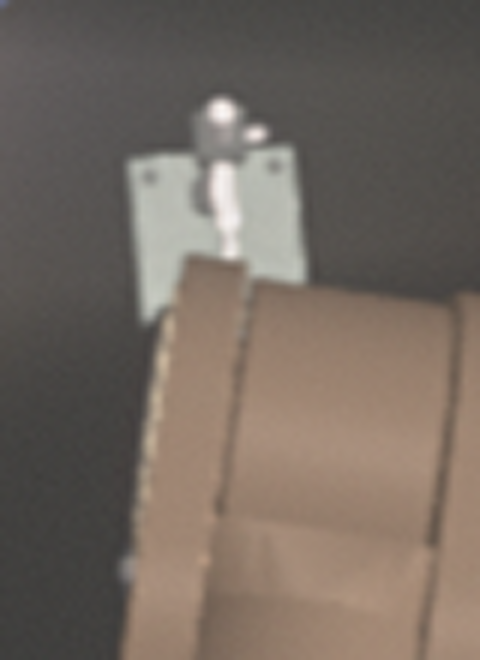

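```bash
python3 -m creep '[[[-0.012,-0.035,0.002],[0.034,0.024,0.013],1],[[0,0,0],[0,0,0],1],[[0,0,0],[0,0,0],1]]'
python3 - <<'E'
from h import *
st(87.8,[452,-53.7,123.5])
f=grab('scene','s14');crop(f,190,80,320,200,6,'d18')
crop(f,205,110,265,160,12,'d19')
for z in(120,125,130): print(z,(w2px(f,[608.4,-49.3,z])[0]-[205,110])*12+5.5)
E
```

```text
time_s: 17.95
position: [454.1, -55.9, 123.4]
orientation: [-0.28, 1.568, -0.324]
contact_force: [-0.0, 0.8, -0.9]
width: 0.144
t17.95 pos [454.1 -55.9 123.4] x[ 2.4e-03 -8.0e-04 -1.0e+00] jaw 87.51 w 0.144 F [-0.   0.8 -0.9] q [-0.12  0.02 -0.39  1.16 -0.   -0.08]
turn deg [0.05 0.14 0.29] units [0.001  0.0031 0.0065]
shift mm [-2.1  2.2  0.1] units [-0.0071  0.0073  0.0003]
120 [380.67289709 481.50320193]
125 [380.46575498 463.19446659]
130 [380.25766905 444.77905958]
```

View pics/d18.png

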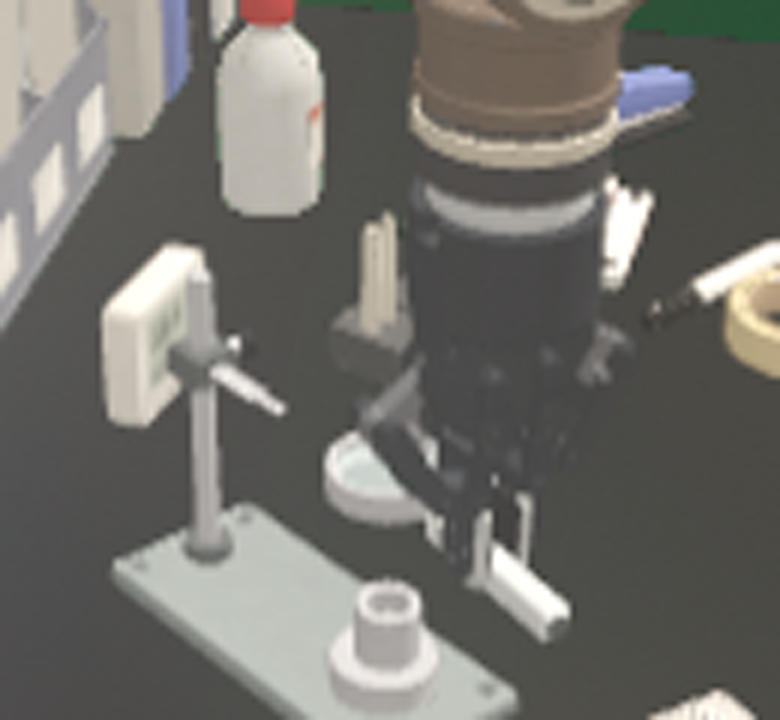

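View pics/d19.png

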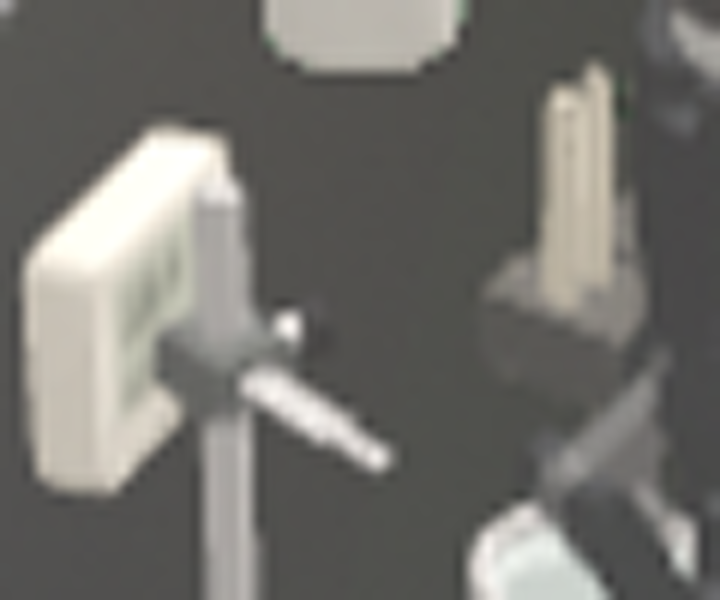

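```bash
cat > ov.py <<'E'
from h import *
import sys
def ov(f,L,yaw,pitch,fn,box=(215,120,300,200),s=9):
    u0,v0,u1,v1=box
    im=cv2.resize(f['frame'][v0:v1,u0:u1,::-1],None,fx=s,fy=s,interpolation=cv2.INTER_CUBIC)
    R=Ro.from_euler('ZY',[yaw,pitch],degrees=True).as_matrix()
    t=np.linspace(0,2*np.pi,90)
    def dr(P,c,cl=False):
        p=(w2px(f,np.array(P)@R.T+L)-[u0,v0]+.5)*s-.5
        cv2.polylines(im,[np.round(p*8).astype(np.int32)],cl,c,1,cv2.LINE_AA,3)
    for z,c in((7,(0,0,255)),(-7,(0,255,0))):
        dr(np.c_[28*np.cos(t),28*np.sin(t),0*t+z],c,True)
        dr([[-40,7,z],[-130,7,z],[-130,-7,z],[-40,-7,z]],c)
    p=(w2px(f,[[669.2,-43.5,172],[608.4,-49.3,125.5]])-[u0,v0]+.5)*s-.5
    for q in p: cv2.circle(im,tuple(int(x) for x in q),3,(255,0,255),1)
    cv2.imwrite(f'pics/{fn}.png',im)
E
python3 - <<'E'
from ov import *
f=load('scene')
s=sensors.sense();R=Ro.from_euler('xyz',s['orientation']).as_matrix()
L=s['position']+78*np.array([np.cos(np.radians(-2.5)),np.sin(np.radians(-2.5)),0])+[0,0,2.6]
print(L)
ov(f,L,-2.5,0,'e1')
E
```

```text
[532.21309466 -59.30914439 126.11038266]
```

View pics/e1.png

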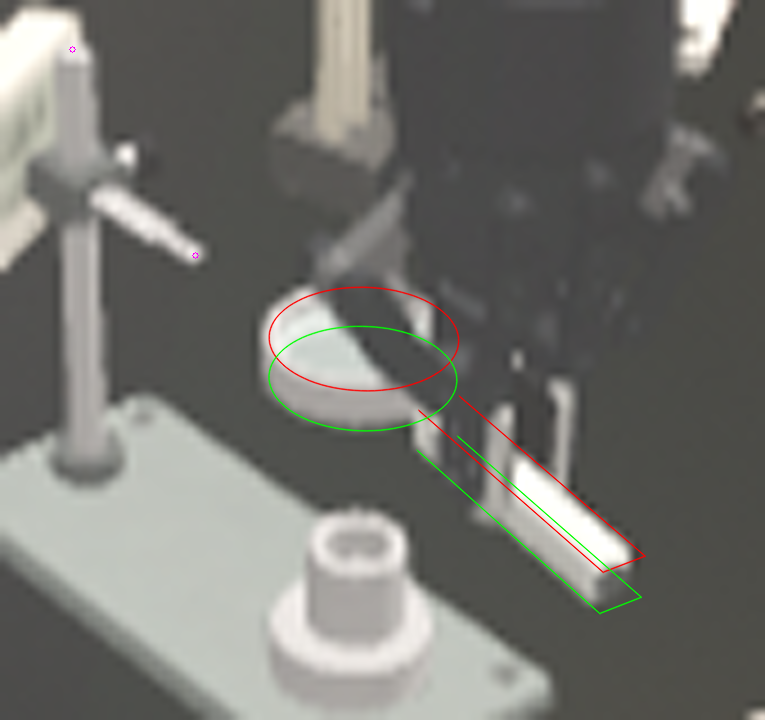

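```bash
python3 - <<'E'
from h import *
st(87.8,[451.2,-54.1,123.2])
E
python3 -m creep '[[[0.001,0.004,0.005],[-0.011,0.006,-0.002],1],[[0,0,0],[0,0,0],1],[[0,0,0],[0,0,0],1]]'
python3 - <<'E'
from ov import *
st(87.8,[451.2,-54.1,123.2])
f=grab('scene','s15')
ov(f,np.array([529.8,-56.7,125.5]),-2.2,0,'e2')
E
```

```text
t18.00 pos [454.3 -55.9 123.5] x[ 2.8e-03 -8.0e-04 -1.0e+00] jaw 87.50 w 0.143 F [-0.2 -0.2 -0.9] q [-0.12  0.02 -0.39  1.16 -0.   -0.08]
turn deg [0.05 0.16 0.3 ] units [0.001  0.0035 0.0066]
shift mm [-3.1  1.8 -0.3] units [-0.0103  0.006  -0.001 ]
time_s: 18.3
position: [450.7, -54.5, 122.9]
orientation: [-3.113, 1.57, 3.13]
contact_force: [0.4, -0.3, -1.7]
width: 0.142
t18.30 pos [450.7 -54.5 122.9] x[-9.e-04  0.e+00 -1.e+00] jaw 87.69 w 0.142 F [ 0.4 -0.3 -1.7] q [-0.12  0.02 -0.4   1.16 -0.   -0.08]
turn deg [-0.   -0.05  0.11] units [-0.     -0.0011  0.0024]
shift mm [0.5 0.4 0.3] units [0.0017 0.0013 0.0011]
```

View pics/e2.png

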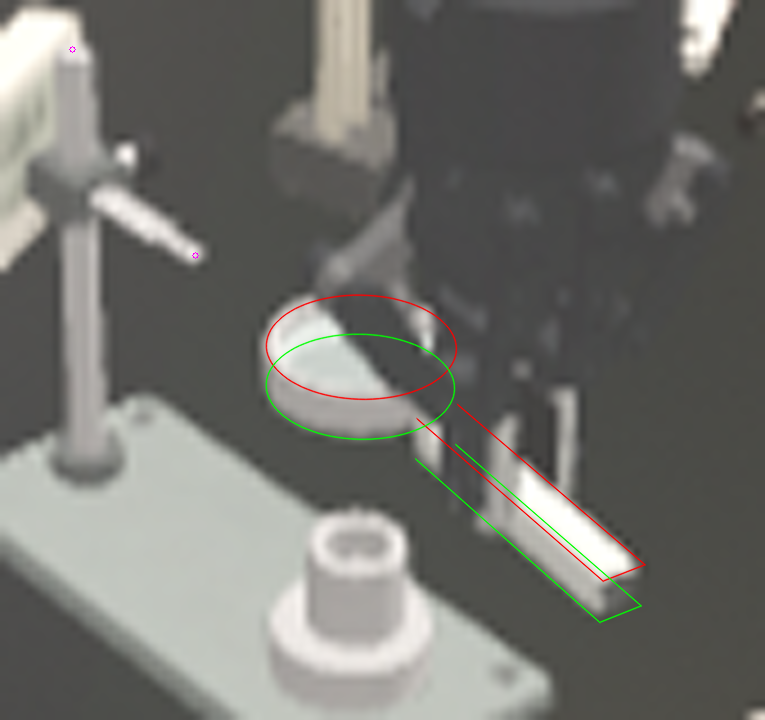

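```bash
python3 -m creep '[[[0,0,0],[0.002,0.001,0.001],1],[[0,0,0],[0,0,0],1],[[0,0,0],[0,0,0],1],[[0,0,0],[0,0,0],1],[[0,0,0],[0,0,0],1]]'
python3 - <<'E'
from ov import *
st(87.8,[451.2,-54.1,123.2])
print(sensors.sense()['joint_vel'])
f=grab('scene','s16');grab('top','t16')
ov(f,np.array([529.8,-56.7,125.5]),-2.2,0,'e3')
E
```

```text
time_s: 18.85
position: [451.3, -54.2, 123.2]
orientation: [-3.083, 1.57, -3.123]
contact_force: [0.6, 0.1, -1.6]
width: 0.146
t18.85 pos [451.3 -54.2 123.2] x[-0.001 -0.    -1.   ] jaw 87.70 w 0.146 F [ 0.6  0.1 -1.6] q [-0.12  0.02 -0.39  1.16 -0.   -0.08]
turn deg [ 0.   -0.06  0.1 ] units [ 0.     -0.0012  0.0023]
shift mm [-0.1  0.1  0. ] units [-0.0003  0.0002  0.    ]
[-0.00100755 -0.00109126 -0.00032153  0.0009541  -0.00081049 -0.0020651 ]
```

View pics/e3.png

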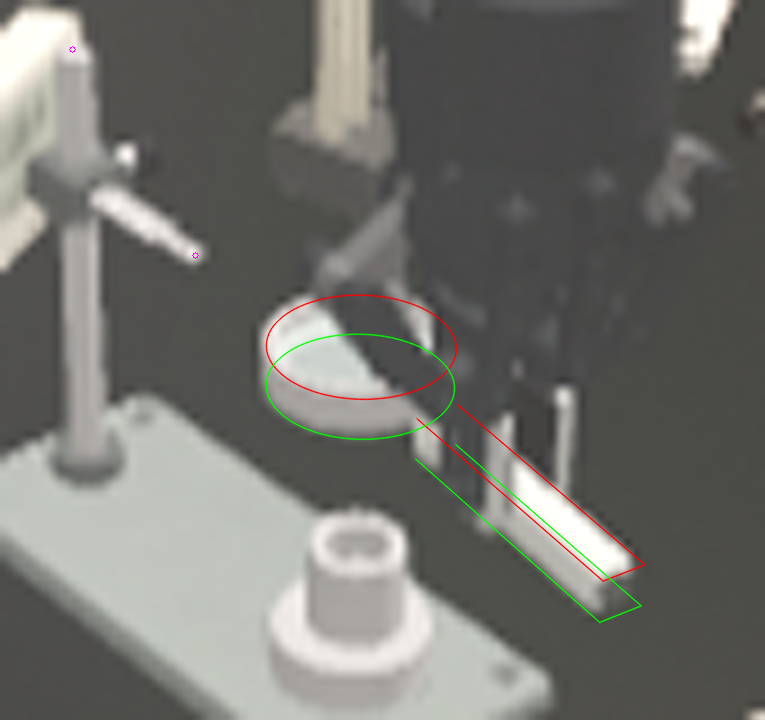

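View pics/s16.png

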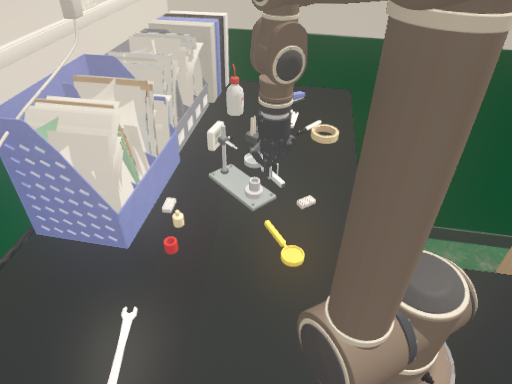

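```bash
python3 -m creep '[[[0,-0.001,0.001],[-0.0015,-0.0015,-0.0005],1],[[0,0,0],[0,0,0],1],[[0,0,0],[0,0,0],1],[[0,0,0],[0,0,0],1],[[0,0,0],[0,0,0],1]]'
python3 - <<'E'
from ov import *
st(87.8,[450.8,-54.6,123.0])
f=grab('scene');print([(w2px(f,p)[0]) for p in ([529.8,-56.7,60],)])
crop(f,225,165,285,215,10,'e4')
print((w2px(f,[530.,-56.8,60])[0]-[225,165]+.5)*10)
E
```

```text
time_s: 19.45
position: [450.8, -54.7, 123.0]
orientation: [-2.785, 1.571, -2.824]
contact_force: [0.9, -0.3, -1.4]
width: 0.142
t19.45 pos [450.8 -54.7 123. ] x[-1.e-04 -0.e+00 -1.e+00] jaw 87.75 w 0.142 F [ 0.9 -0.3 -1.4] q [-0.12  0.02 -0.4   1.16 -0.   -0.08]
turn deg [ 0.   -0.01  0.05] units [ 0.     -0.0001  0.0012]
shift mm [ 0.   0.1 -0. ] units [ 0.0001  0.0002 -0.    ]
[array([254.1115074 , 179.90682741])]
[295.9959375  153.59162343]
```

View pics/e4.png

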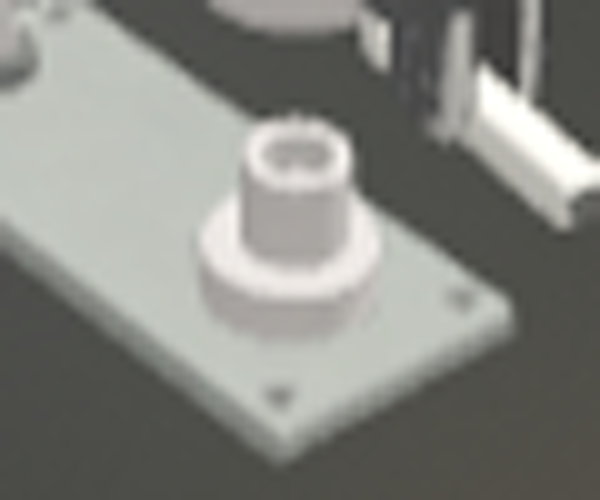

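The bushing's top centre shows at about (298,154) in the crop, against (296,154) predicted for a bushing fully home. The arm is still, so I'm handing in.

```bash
python3 -c "
from bench import ctrl
print(ctrl.close_job())"
```

```text
the job is handed in; nothing more can be done
None
```

I handed the job in at about 19.5 s. The collar is on the base plate, the bushing is on the collar, and the gripper is holding the steel loupe still over the bushing.

- **Collar and bushing:** each was pushed down to firm contact (about 31 N for the collar and 39 N for the bushing) and let go. The bushing's top appears within about 0.3 px of where a bushing fully home should be, and the collar lies flat.
- **Loupe:** it is held by the handle about 78 mm from the lens, with the tool level to within about 0.05°. By the arm's readings the lens is at about (529, -58, 125.6) mm. The last outline check, made before a final 0.7 mm correction, matched the rim to about 0.5 px (1 mm) from the bushing axis.
- **Pointer:** I measured its tip at 125.5–125.8 mm, so the lens height should agree to about 1–2 mm. The predicted tip marker sat about 0.9 px to the side of the tip in the picture.
- **Handle end:** it appeared about 0.5–1 px off the predicted outline. That could mean a tilt of around 0.3° or an error of about 1 mm in where I gripped it.
- **Not confirmed from above:** in the final pose the arm hid the loupe from the top camera, so these checks come from the scene camera and the arm's own readings.
- **Other things on the bench:** no move touched the pointer, the look-alikes, the jaw inserts or the weight. They look unmoved in the last full scene picture, though I did not re-measure them.

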